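# Let the spice jar out of the gravity rack

## Robot

A 6-joint arm with a two-finger parallel gripper is mounted at the origin on a cart in front of the work surface, level with it; the furniture and walls round the work are solid. World frame = base frame: x ahead of the robot, y to its left, z up, the work surface at z = 0. Lengths are in m, angles in rad, forces in N, time in s.
With the tool pointing down it reaches from about 0.375 to 0.975 m from the base axis. Payload 3.8 kg.
Tool frame: the origin (TCP) lies at the very end of the fingers, on their centre line; the grasp point (between the pads) lies 19 mm behind it; z points along the fingers, y is the direction in which the jaws open and shut (so a half turn about z gives the same grasp; the last joint's range is limited). The gripper opens to 88 mm and grips with 3 to 60 N. Pads are 18 mm wide; open, the fingers measure 123 mm over their backs; the gripper's body (75 mm by 187 mm) begins 45 mm behind the grasp point.
Start: joints at [1.241, 0.264, 1.604, -0, 1.274, -0.037], TCP at [0.195, 0.646, 0.239] pointing down, gripper open.
Joint ranges: [-2.63, 2.63], [-0.94, 2.18], [0.31, 2.57], [-1.31, 4.45], [0, 2.66], [-2.55, 2.55]. Speed limits (rad/s): [2.57, 2.57, 3.14, 3.14, 3.14, 3.14].

## Interface

Orientations are given as a rotation vector (axis times angle).
In Python, from bench import robot gives the robot as it stands.
- The arm moves only by the shell command python3 -m creep 'ROWS' [OPENING] [FORCE]. ROWS is a JSON object of lists of equal length, an entry for each row: "travel": the shift along the tool's x, y, z in mm, a list of three; "turn": the turn about the tool's z in rad. A call has 1 to 12 rows; each row is the pose to reach, as a shift and turn from the pose commanded when the call began, along the tool's axes at that moment; what a row does not reach only later rows make up. A row lasts 1/12 s, in which the tool goes at most 41.7 mm and 7.16 degrees, less where a joint would pass 70% of its speed; a pose out of reach is approached as far as the arm can. A call with a gripper value outside its range is refused whole. OPENING is the gripper's target within -1 to 1 (shut at 1, half-way at 0, fully open at -1), set as the call begins (- or left out, the last holds). The fingers move at their own pace and stop on an object; FORCE is the grip in N (left out, the last holds). Time passes only in rows, so rows that repeat a pose let the fingers close. It gives the time, the measured TCP pose, the force and the opening at its end, in the units of the state.
- robot.get_obs(): the state, without advancing time (a new reading comes with each control period).
- robot.read_camera(name): name is "side" or "top" or "wrist"; returns a dict with "pixels" (480x640x3 uint8, blue, green, red), "depth" (480x640 float32, m along the optical axis (not along the pixel's ray), 0 where there is no reading), "camera_matrix" (3x3 intrinsics, pixels), "extrinsics" (4x4, takes a point from camera to world coordinates); the wrist camera has in their place "T_tool_cam" (4x4, takes a point from camera to tool coordinates, whose origin is the TCP and whose axes are the flange's). Camera axes: x right, y up, looking along -z (the intrinsics and any distortion apply to the point x, -y, -z); pixel columns grow to the right and rows downward; lengths in m; the calibration is good to about 2 mm. A picture is of the moment at which its call begins: read the wrist's pose just before it.
- robot.close_job(): hands the job in, once; it reports no verdict.
The state is a dict: "clock": time; "joints": joint angles; "qd": joint speeds; "effort": joint torques, N m; "position": TCP position; "tcp_rot": TCP orientation; "contact_force": force on the tool from outside, world axes, zero at the start; "ft_torque": the same for the moment, N m; "grip_width": finger opening in m.
Only numpy, scipy, OpenCV 4.12 (cv2) and the standard library are available. Lean on these libraries where they do the work, as an engineer would, in place of code of your own. Each camera call takes 0.05 s, during which the arm holds its last target.

## Task

One lane of the wooden gravity rack holds a spice jar with a flat dark cap, the other a glass shaker with a domed top. Press down the paddle of the lever beside the spice jar's lane with the fingertips and keep it down until the jar has rolled out and lies still at the front of the tray, then let the lever come back up so the gate shuts again. Leave the shaker's lever at rest so the shaker stays behind its gate; touch neither the jar, the shaker nor the gates, and do not disturb the egg cup, the small pot and the mug.

Things in the scene. Friction and masses are not known exactly. Their poses are not given: they have to be found in the camera images.
- rack: Fixed pale wooden rack, 246 mm deep, 254 wide, 112 high, a lever outside each side. Origin on the worktop, mid-width, below the gates (lane mouths); +x back up the lanes, away from the robot, +y left. Lanes: left (y 0.004 to 0.119) and right (-0.119 to -0.004), x 0 to 0.105, open above. Floor slopes down to -x (0.2; height 32 mm at x 0) on through the tray (x -0.125 to 0, walls 46 mm high).
- lever_left (a joint): The rocking lever beside the left lane, pivoting outside the tray wall about rack (-0.100, 0.1405, 0.062) m, parallel to y. Rad: 0 = at rest, gate shut; grows as the paddle (near end) goes down and the gate (far end) rises; stop at 0.45. The lane is clear from about 0.33: press to 0.40 or more. A spring returns it to 0; the paddle takes about 3 N to start, 6 N at the stop.
- lever_right (a joint): The rocking lever beside the right lane, pivoting outside the tray wall about rack (-0.100, -0.1405, 0.062) m, parallel to y. Rad: 0 = at rest, gate shut; grows as the paddle (near end) goes down and the gate (far end) rises; stop at 0.45. The lane is clear from about 0.33: press to 0.40 or more. A spring returns it to 0; the paddle takes about 3 N to start, 6 N at the stop.
- paddle_left (a point): Centre of the top face of the left lever's ribbed black paddle, 38 (rack x) x 30 (y) x 8 mm, at rack (-0.180, 0.1405, 0.075) m at rest, level. Pressed, it moves down 34 mm on an 80 mm arc about the pivot, to about 41 mm above the worktop, then sloping 26 degrees down towards the robot. Free space around and below; the 76 mm high pivot bracket starts 67 mm behind (rack +x) this point.
- paddle_right (a point): Centre of the top face of the right lever's ribbed black paddle, 38 (rack x) x 30 (y) x 8 mm, at rack (-0.180, -0.1405, 0.075) m at rest, level. Pressed, it moves down 34 mm on an 80 mm arc about the pivot, to about 41 mm above the worktop, then sloping 26 degrees down towards the robot. Free space around and below; the 76 mm high pivot bracket starts 67 mm behind (rack +x) this point.
- gate_left (a point): The clear gate of the left lane with its steel top bar, carried by the far end of the left lever (across the lane mouth at rack x = -0.005 m). Centre of the clear blade, 108 wide x 26 high x 5 mm, 61 mm above the worktop when shut. Not to be touched by the robot.
- gate_right (a point): The clear gate of the right lane with its steel top bar, carried by the far end of the right lever (across the lane mouth at rack x = -0.005 m). Centre of the clear blade, 108 wide x 26 high x 5 mm, 61 mm above the worktop when shut. Not to be touched by the robot.
- shaker_mid (a point): Middle of the glass shaker's axis: 44 mm diameter, 90 long, glass with a domed, pierced light top, lying across the other lane behind its gate.
- spice_jar_mid (a point): Middle of the spice jar's axis: glass jar with flat dark cap and paper label, 41 mm diameter, 105 long, lying across one lane (left or right) behind its gate, mid at rack x about 0.02. Its z axis lies along the jar. Released, it rolls down in about a second and lies against the tray's front wall, mid at rack x about -0.10, height about 0.033 m.
- tray (a point): Point on the tray floor near its front wall on the rack's middle line, rack (-0.100, 0, 0.012) m.
- egg_cup: White egg cup, 52 mm wide, 58 high, standing loose in front of the tray between the paddles; origin at the centre of its foot.
- small_pot: Small round lidded pot, 69 mm wide, 41 high, standing loose in front of the tray between the paddles; origin at the centre of its underside.
- mug: Dark and white mug, 82 mm body, 97 high, handle makes it 114 long, standing loose at the left of the rack; origin on its underside.
Mind the look-alikes: they are no part of the job. Leave any turquoise look-alike of the part that bears shaker_mid alone.

How it is judged:
By the outcome, as a careful person would: the job done as asked, in the order asked, and still so for the second after the job is handed in, with the robot touching nothing.
It also fails if it takes over 32 s, if anything falls off the work surface, if the arm or the gripper's body presses on something with over 40 N, if the wrist force passes 120 N, or if a joint passes its speed limit or range.

## Working session

There is one attempt and no reset: what is moved stays moved. The work goes in short steps, Python scripts to look and compute and a shell command to move; the robot and the scene stay as the last step left them, time stands still between calls to the robot, and variables do not carry over. Pictures are saved under pics/ and viewed, and the job is handed in when it is done.

```bash
ls; mkdir -p pics; python3 - <<'E'
from bench import robot
import cv2
print(robot.get_obs())
for n in("side","top","wrist"):
    c=robot.read_camera(n); cv2.imwrite(f"pics/{n}0.png",c["pixels"])
    print(n,c["camera_matrix"].tolist(),(c.get("extrinsics") if "extrinsics" in c else c["T_tool_cam"]).tolist() , [k for k in c])
E
```

```text
pics
{'clock': 0.0, 'joints': array([ 1.24108260e+00,  2.64706098e-01,  1.60533247e+00,  1.75497202e-05,
        1.27370216e+00, -3.69088905e-02]), 'qd': array([-0.00091901,  0.00217027, -0.00124702,  0.0023798 , -0.00093112,
       -0.00041041]), 'effort': array([-8.03040675e-04, -5.02106559e+01, -3.56879640e+01,  7.27228448e-02,
        2.93554575e-02, -1.54077484e-04]), 'position': array([0.19460869, 0.64561388, 0.23744214]), 'tcp_rot': array([-0.45824372, -3.10757822,  0.00331243]), 'contact_force': array([-0.11655614, -0.24942831,  0.70716381]), 'ft_torque': array([ 0.01322337, -0.01333729,  0.00279181]), 'grip_width': 0.088175201860898}
side [[591.9508251720681, 0.0, 318.52109245552765], [0.0, 591.9508251720681, 242.24329088160883], [0.0, 0.0, 1.0]] [[0.8318584351768176, 0.36052537525856004, -0.42193956631234647, 0.016619112217996057], [-0.5549769339929612, 0.5451467561538755, -0.6283435501305632, -0.5885610433655323], [0.0034851916660315935, 0.7568596092074023, 0.6535681949035383, 0.8785160812168119], [0.0, 0.0, 0.0, 1.0]] ['pixels', 'depth', 'camera_matrix', 'extrinsics']
top
[... 199 characters left out ...]
999913326838175, -0.004159921227449112, 0.00017208318986936143, 0.18916426965665442], [-0.0006688489595380608, 0.20130275656044666, 0.97952884227175, 1.3694774693377763], [0.0, 0.0, 0.0, 1.0]] ['pixels', 'depth', 'camera_matrix', 'extrinsics']
wrist [[398.40732978291413, 0.0, 317.1642889681181], [0.0, 398.40732978291413, 234.49228284031543], [0.0, 0.0, 1.0]] [[-7.580130023759504e-05, 0.9670454075187112, 0.2546039552935692, 0.06521804130715962], [0.9999993486498686, 0.0003632561374005897, -0.001082009618602276, 0.0001373067508441128], [-0.0011388388819272373, 0.2546037074395138, -0.9670448051688465, -0.1474158260684572], [0.0, 0.0, 0.0, 1.0]] ['pixels', 'depth', 'camera_matrix', 'T_tool_cam']
```

View pics/side0.png

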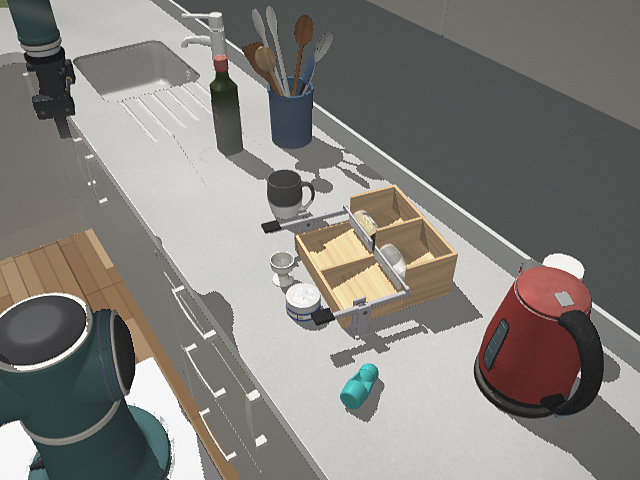

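View pics/top0.png

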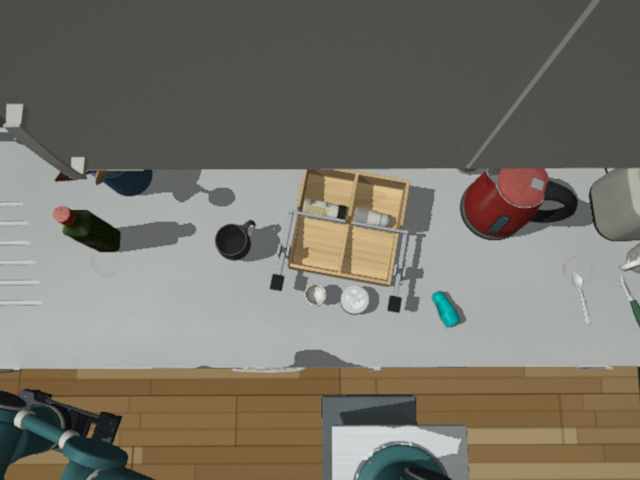

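View pics/wrist0.png

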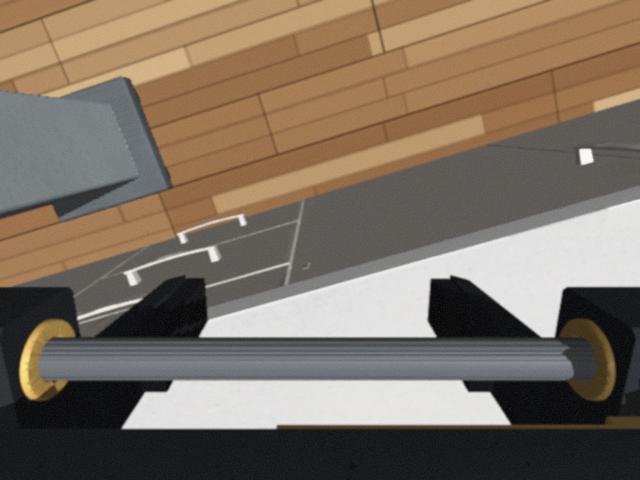

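Side view: paddles at about (271,227) and (323,317). Top view: paddles at about (277,282) and (395,304), lane items at (325,209) and (373,217), and a turquoise look-alike at (446,309). I'll enlarge the lanes to tell the items apart.

```bash
python3 - <<'E'
import cv2,numpy as np
t=cv2.imread("pics/top0.png");s=cv2.imread("pics/side0.png")
cv2.imwrite("pics/tc.png",cv2.resize(t[160:320,250:430],None,fx=4.4,fy=3.7*1.0,interpolation=cv2.INTER_CUBIC)[:600] if 0 else cv2.resize(t[170:320,250:430],None,fx=4,fy=4,interpolation=cv2.INTER_CUBIC))
cv2.imwrite("pics/sc.png",cv2.resize(s[180:330,255:455],None,fx=4,fy=4,interpolation=cv2.INTER_CUBIC))
E
```

```text
(no output)
```

View pics/tc.png

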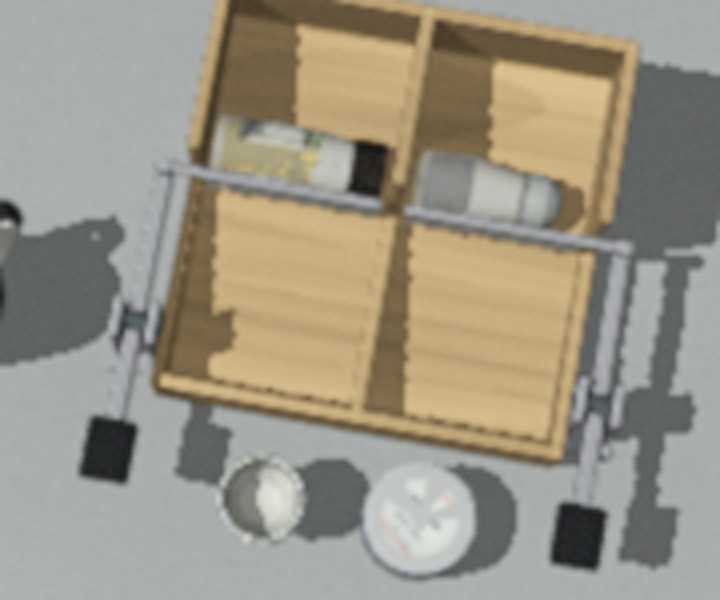

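View pics/sc.png

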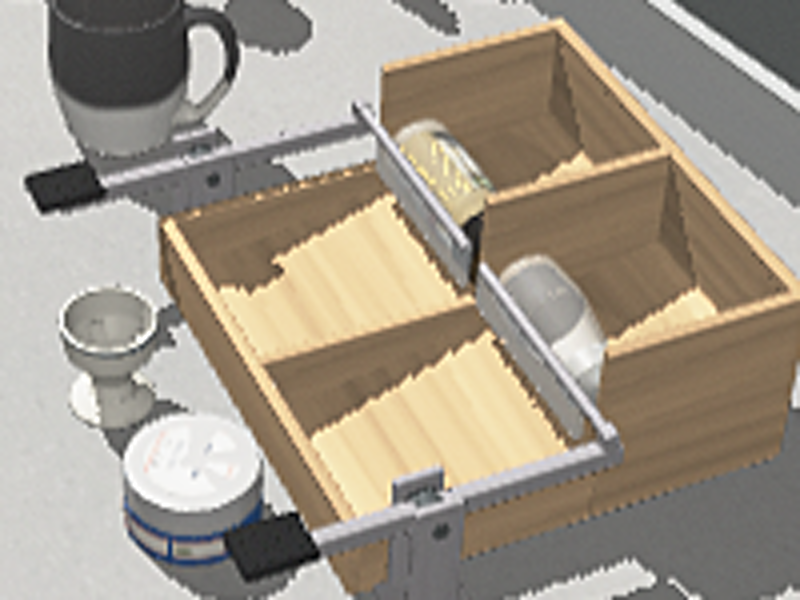

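Candidates for the jar are the left-lane item, top (325,209), with paper label and flat black cap, and the right-lane item, top (373,217), a glass with a domed light top, which is the shaker. The turquoise one at (446,309) is a decoy. Candidates for the paddle are left (277,282) and right (395,304). I choose the left paddle, and the crop confirms the jar is in the left lane. Next I triangulate.

```bash
cat >h.py <<'E'
import numpy as np
from bench import robot
def ray(c,u,v):
    K=c["camera_matrix"];E=c["extrinsics"]
    d=np.array([(u-K[0,2])/K[0,0],-(v-K[1,2])/K[1,1],-1.])
    return E[:3,3],E[:3,:3]@d
def onz(c,u,v,z):
    o,d=ray(c,u,v);return o+d*(z-o[2])/d[2]
def tri(a,pa,b,pb):
    o1,d1=ray(a,*pa);o2,d2=ray(b,*pb)
    s=np.linalg.lstsq(np.c_[d1,-d2],o2-o1,rcond=None)[0]
    p,q=o1+s[0]*d1,o2+s[1]*d2
    return (p+q)/2,np.linalg.norm(p-q)
def dep(c,u,v):
    o,d=ray(c,u,v); return o+d*np.median(c["depth"][int(v)-1:int(v)+2,int(u)-1:int(u)+2])
E
python3 - <<'E'
from h import *
from scipy.spatial.transform import Rotation as R
t=robot.read_camera("top");s=robot.read_camera("side")
np.set_printoptions(precision=4,suppress=True)
L=((250+108/4,170+449/4),(255+64/4,180+186/4)); Rr=((250+579/4,170+537/4),(255+272/4,180+545/4))
for P in(L,Rr): print(tri(t,P[0],s,P[1]),onz(t,*P[0],.075),onz(s,*P[1],.075),dep(t,*P[0]),dep(s,*P[1]))
a,b=onz(t,*L[0],.075),onz(t,*Rr[0],.075)
d=(a-b)[:2];print(np.linalg.norm(d),"yaw",np.arctan2(-d[0],d[1]))
o=robot.get_obs();print(o["clock"]);M=R.from_rotvec(o["tcp_rot"]).as_matrix();print(M)
for h in (.03,.0):
  p=np.array(a);p[2]=.075+h; print(M.T@(p-o["position"])*1000)
# mug, eggcup top-depth pts
for n,u,v in(("mug",233,241),("egg",317,295),("pot",355,299)): print(n,onz(t,u,v,.06))
E
```

```text
(array([0.4822, 0.2885, 0.0699]), np.float64(0.00046743423373954863)) [0.4818 0.288  0.075 ] [0.4791 0.283  0.075 ] [0.4818 0.288  0.0744] [0.4805 0.2856 0.0726]
(array([0.4296, 0.0116, 0.0711]), np.float64(0.0009567309608990731)) [0.4288 0.0123 0.075 ] [0.4281 0.0086 0.075 ] [0.429  0.012  0.0729] [0.4286 0.0093 0.0741]
0.2806921173417167 yaw -0.189707623491412
0.25
[[-0.9574  0.2887 -0.0003]
 [ 0.2887  0.9574 -0.001 ]
 [ 0.     -0.001  -1.    ]]
[-378.1241 -259.7657  133.3461]
[-378.1248 -259.7353  163.3461]
mug [0.5848 0.3967 0.06  ]
egg [0.453  0.1939 0.06  ]
pot [0.4431 0.104  0.06  ]
```

Left paddle is at about (0.482, 0.288, 0.074). The views agree to a few mm, the paddle spacing is 281 mm as it should be, and rack yaw is about -0.19. Next I close the fingers and move above the left paddle (4 mm towards the robot), aligning with the rack (turn -0.105).

```bash
python3 -m creep '{"travel":[[-31,-22,4],[-62,-43,8],[-94,-65,14],[-125,-87,20],[-156,-108,28],[-187,-130,36],[-218,-152,46],[-250,-173,56],[-281,-195,66],[-312,-217,78],[-343,-238,89],[-374,-260,98]],"turn":[-0.01,-0.02,-0.03,-0.04,-0.05,-0.06,-0.07,-0.08,-0.09,-0.1,-0.105,-0.105]}' 1 20
python3 - <<'E'
from h import *
import cv2
from scipy.spatial.transform import Rotation as R
o=robot.get_obs();w=robot.read_camera("wrist");t=robot.read_camera("top");s=robot.read_camera("side")
cv2.imwrite("pics/w1.png",w["pixels"]);cv2.imwrite("pics/t1.png",cv2.resize(t["pixels"][170:320,230:430],None,fx=4,fy=4))
cv2.imwrite("pics/s1.png",cv2.resize(s["pixels"][100:330,200:455],None,fx=2.6,fy=2.6))
M=R.from_rotvec(o["tcp_rot"]).as_matrix();p=np.array([.4780,.2885,.075])
print(o,M.T@(p-o["position"])*1000,M)
E
```

```text
clock: 1.25
position: [0.4784, 0.2877, 0.14]
tcp_rot: [-0.294, -3.128, 0.0]
contact_force: [-0.2, 0.4, 0.3]
grip_width: 0.0108
{'clock': 1.25, 'joints': array([ 4.96693248e-01,  1.27929935e-01,  1.95639026e+00,  3.95207745e-05,
        1.05756978e+00, -8.86648500e-01]), 'qd': array([-0.81299517,  0.18654067, -0.00108382, -0.00098994, -0.19586844,
       -0.79872035]), 'effort': array([ 3.85210231e+00, -4.13650382e+01, -3.17062640e+01, -1.06175707e-02,
        4.28972673e-01,  7.98687860e-01]), 'position': array([0.47844142, 0.2876589 , 0.13997704]), 'tcp_rot': array([-2.94027477e-01, -3.12753577e+00,  2.15063225e-04]), 'contact_force': array([-0.23048718,  0.42330856,  0.2848954 ]), 'ft_torque': array([ 0.03761384,  0.03523284, -0.02274424]), 'grip_width': 0.01078607678228831} [ 0.57406706  0.75456961 64.97706327] [[-9.82478126e-01  1.86377719e-01 -2.77801911e-04]
 [ 1.86377755e-01  9.82478152e-01 -1.11412010e-04]
 [ 2.52169592e-04 -1.61235959e-04 -9.99999955e-01]]
```

View pics/w1.png

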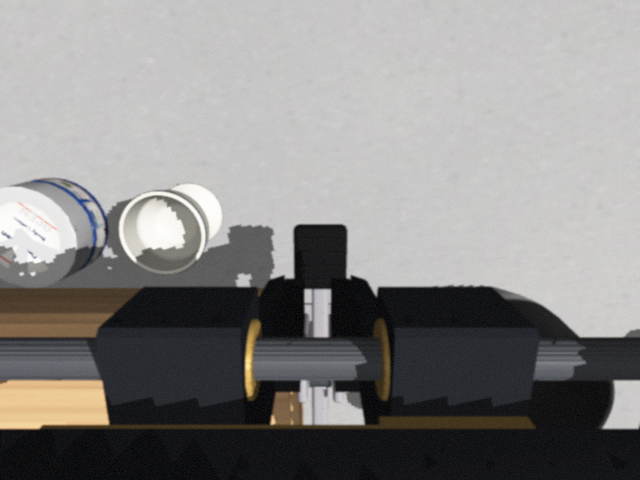

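View pics/s1.png

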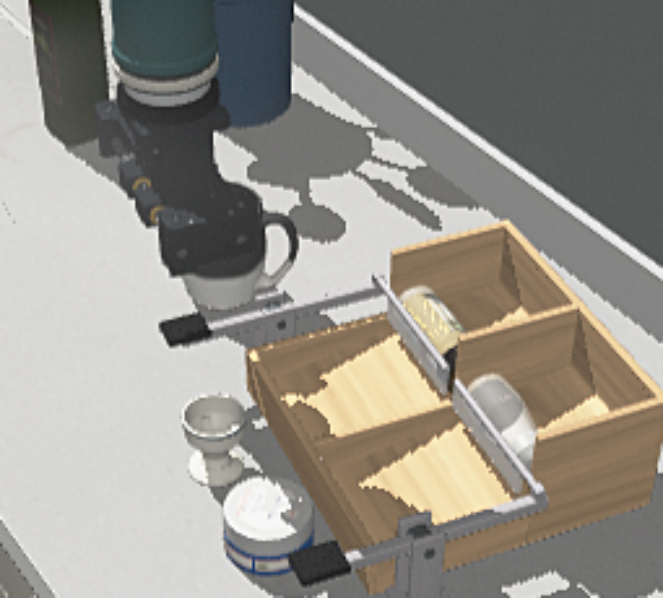

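The wrist view shows the left paddle at about (320,252), laterally centred between the fingers. The arm was still settling, so I repeat the pose and check the side view by projecting.

```bash
python3 -m creep '{"travel":[[0,0,25],[0,0,35],[0,0,35]],"turn":[0,0,0]}'
python3 - <<'E'
from h import *
import cv2
from scipy.spatial.transform import Rotation as R
o=robot.get_obs();w=robot.read_camera("wrist");s=robot.read_camera("side");t=robot.read_camera("top")
T=np.eye(4);T[:3,:3]=R.from_rotvec(o["tcp_rot"]).as_matrix();T[:3,3]=o["position"]
w["extrinsics"]=T@w["T_tool_cam"]
print(o["position"],o["contact_force"],o["grip_width"])
def proj(c,p):
    q=np.linalg.inv(c["extrinsics"])@np.r_[p,1];K=c["camera_matrix"];return K[0,2]+K[0,0]*q[0]/-q[2],K[1,2]-K[1,1]*q[1]/-q[2]
print("tcp side",proj(s,o["position"]),"paddle side",proj(s,[.482,.288,.074]),"pad wrist",proj(w,[.482,.288,.074]),"tcp wrist",proj(w,o["position"]))
a=s["pixels"].copy();u,v=proj(s,o["position"]);cv2.circle(a,(int(u),int(v)),1,(0,0,255),-1)
cv2.imwrite("pics/s2.png",cv2.resize(a[150:270,220:380],None,fx=5,fy=5));cv2.imwrite("pics/w2.png",w["pixels"])
E
```

```text
clock: 1.65
position: [0.4751, 0.2891, 0.103]
tcp_rot: [-0.292, -3.123, 0.005]
contact_force: [-1.4, -0.1, 0.1]
grip_width: 0.0003
[0.47507193 0.28911245 0.10302386] [-1.38315088 -0.05467444  0.05336249] 0.000344353451190692
tcp side (np.float64(267.248083822322), np.float64(215.37996477908013)) paddle side (np.float64(271.0217905446706), np.float64(225.1628644542265)) pad wrist (np.float64(317.0653989385392), np.float64(287.2624168160017)) tcp wrist (np.float64(316.40536713314907), np.float64(298.3436123253775))
```

View pics/s2.png

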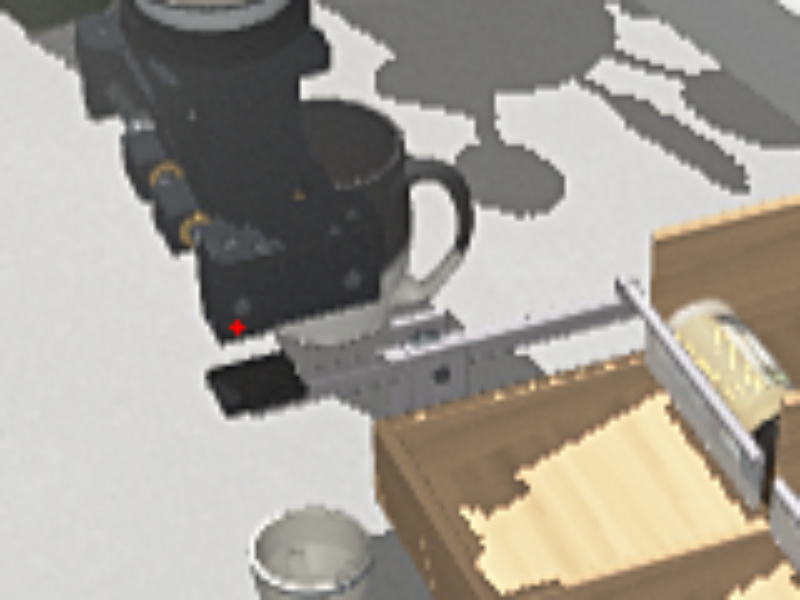

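View pics/w2.png

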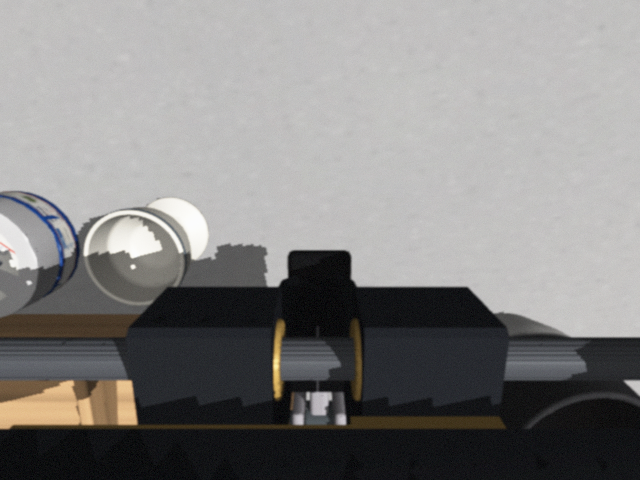

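Fingertips are centred over the left paddle, about 7 mm towards the robot from its centre, and nothing touches yet. I press down in stages, 3 mm further rackwards.

```bash
python3 -m creep '{"travel":[[-2,0,10],[-3,0,20],[-3,0,27],[-3,0,33],[-3,0,39],[-3,0,44],[-3,0,48],[-3,0,51],[-3,0,53],[-3,0,53]],"turn":[0,0,0,0,0,0,0,0,0,0]}'
python3 - <<'E'
from h import *
import cv2
o=robot.get_obs();s=robot.read_camera("side")
print(o["position"],o["contact_force"],o["tcp_rot"])
cv2.imwrite("pics/s3.png",cv2.resize(s["pixels"][150:330,220:460],None,fx=3.3,fy=3.3))
E
```

```text
clock: 2.63
position: [0.4805, 0.2888, 0.0524]
tcp_rot: [-0.295, -3.127, 0.0]
contact_force: [-5.8, 1.0, 5.3]
grip_width: 0.0002
[0.48050706 0.28877715 0.05238591] [-5.83157196  0.97291804  5.30696364] [-2.94517523e-01 -3.12710110e+00  4.24592091e-04]
```

View pics/s3.png

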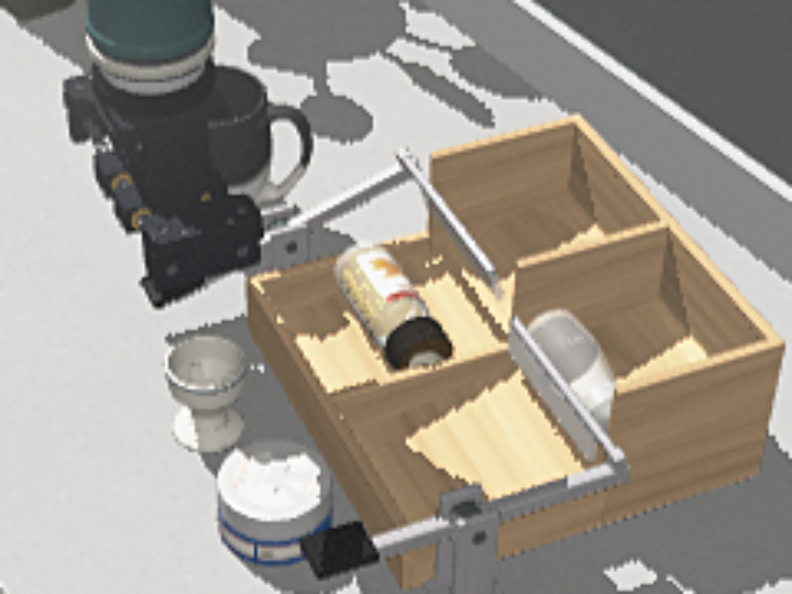

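The gate has lifted and the jar is rolling out. By geometry the lever is only at about 0.31 to 0.35 rad, so I press further while it rolls.

```bash
python3 -m creep '{"travel":[[0,0,3],[0,0,6],[0,0,8],[0,0,8],[0,0,8],[0,0,8]],"turn":[0,0,0,0,0,0]}'
python3 - <<'E'
from h import *
import cv2
s=robot.read_camera("side")
cv2.imwrite("pics/s4.png",cv2.resize(s["pixels"][150:330,220:460],None,fx=3.3,fy=3.3))
E
```

```text
clock: 3.18
position: [0.4817, 0.2887, 0.0454]
tcp_rot: [0.294, 3.126, 0.0]
contact_force: [-3.2, -1.3, 5.3]
grip_width: 0.0003
```

View pics/s4.png

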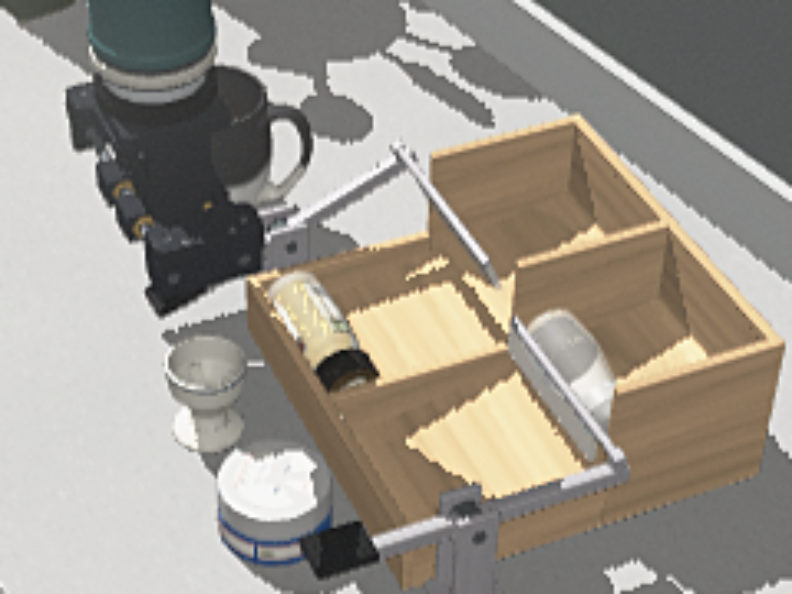

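The jar lies at the tray front. I press 2 mm more and hold until it is certainly still.

```bash
python3 -m creep '{"travel":[[0,0,1],[0,0,2],[0,0,2],[0,0,2],[0,0,2],[0,0,2],[0,0,2],[0,0,2],[0,0,2],[0,0,2],[0,0,2],[0,0,2]],"turn":[0,0,0,0,0,0,0,0,0,0,0,0]}'
python3 - <<'E'
from h import *
import cv2,time
a=robot.read_camera("side")["pixels"];cv2.imwrite("pics/s5.png",cv2.resize(a[150:330,220:460],None,fx=3.3,fy=3.3));cv2.imwrite("pics/s5r.png",a)
E
python3 -m creep '{"travel":[[0,0,0],[0,0,0],[0,0,0],[0,0,0],[0,0,0],[0,0,0]],"turn":[0,0,0,0,0,0]}'
python3 - <<'E'
from h import *
import cv2
a=robot.read_camera("side")["pixels"];b=cv2.imread("pics/s5r.png")
d=cv2.absdiff(a,b).max(2);print("diff jar region",(d[225:275,295:340]>40).sum(), d[225:275,295:340].max())
E
```

```text
clock: 4.23
position: [0.4821, 0.2886, 0.0436]
tcp_rot: [0.294, 3.125, 0.0]
contact_force: [-2.9, -1.3, 6.1]
grip_width: 0.0003
clock: 4.78
position: [0.4821, 0.2886, 0.0437]
tcp_rot: [0.294, 3.125, 0.0]
contact_force: [-1.9, -1.8, 6.1]
grip_width: 0.0005
diff jar region 0 8
```

View pics/s5.png

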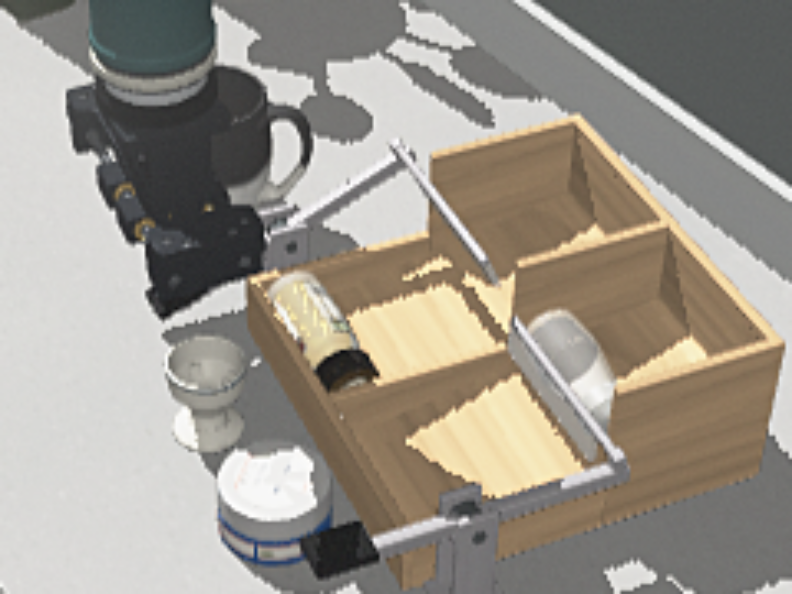

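The jar is still at the tray's front wall (two pictures 0.5 s apart are identical there). Now I raise straight up, gently, to let the lever return.

```bash
python3 -m creep '{"travel":[[0,0,-3],[0,0,-8],[0,0,-13],[0,0,-18],[0,0,-23],[0,0,-28],[0,0,-33],[0,0,-42],[0,0,-60],[0,0,-85],[0,0,-110],[0,0,-110]],"turn":[0,0,0,0,0,0,0,0,0,0,0,0]}'
python3 -m creep '{"travel":[[0,0,-20],[0,0,-20],[0,0,-20],[0,0,-20],[0,0,-20],[0,0,-20]],"turn":[0,0,0,0,0,0]}'
python3 - <<'E'
from h import *
import cv2
a=robot.read_camera("side")["pixels"];t=robot.read_camera("top")["pixels"]
cv2.imwrite("pics/s6.png",cv2.resize(a[150:330,220:460],None,fx=3.3,fy=3.3));cv2.imwrite("pics/t6.png",cv2.resize(t[170:320,210:410],None,fx=4,fy=4))
s0=cv2.imread("pics/side0.png")
for n,(y0,y1,x0,x1) in dict(egg=(245,287,266,297),pot=(284,322,284,312),gateL=(205,255,343,378),shaker=(240,300,376,410)).items(): print(n,(cv2.absdiff(a,s0).max(2)[y0:y1,x0:x1]>50).sum())
E
```

```text
clock: 5.83
position: [0.4848, 0.2906, 0.1588]
tcp_rot: [0.294, 3.119, 0.009]
contact_force: [0.4, -0.5, 1.1]
grip_width: 0.0006
clock: 6.33
position: [0.4801, 0.2884, 0.1712]
tcp_rot: [-0.294, -3.126, 0.002]
contact_force: [0.2, 0.6, 0.1]
grip_width: 0.0004
egg 6
pot 29
gateL 394
shaker 33
```

View pics/s6.png

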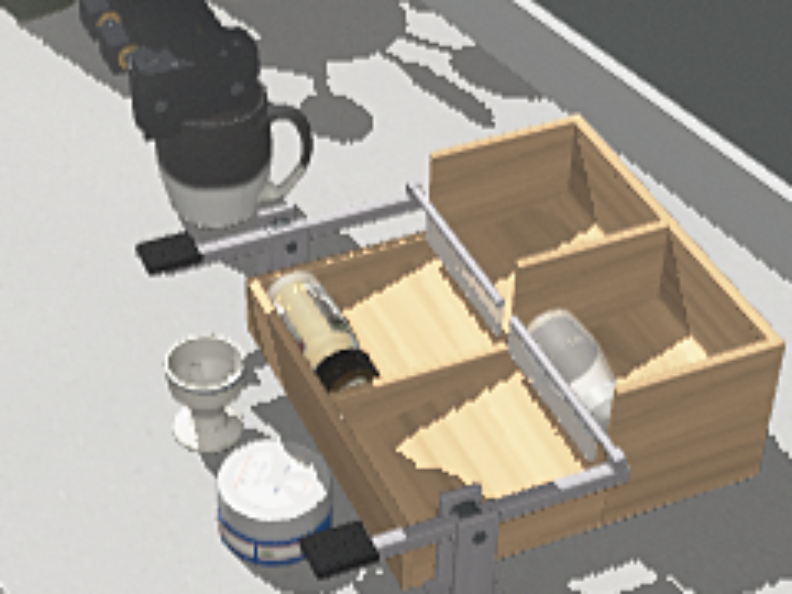

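View pics/t6.png

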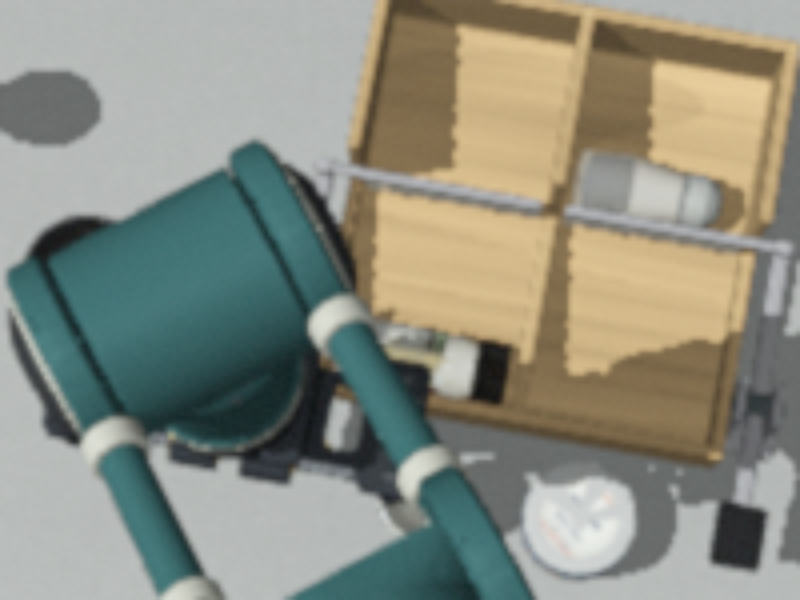

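Side view: the left paddle is up again at (168,252), the gate bar is back down at (410–500, 190–305), the jar lies at the front wall, and the shaker is behind its gate. Egg cup, pot and mug are where they were, and the arm is clear.

```bash
python3 - <<'E'
from bench import robot
print(robot.close_job(),robot.get_obs()["clock"])
E
```

```text
the job is handed in; nothing more can be done
the job is handed in; nothing more can be done
```

The spice jar is out and the job is handed in, at about 6.4 s on the robot's clock. The jar was in the left lane. I pressed the left paddle with closed fingertips (about 6 N, roughly 0.41–0.43 rad from the fingertip height). I held it until two pictures 0.5 s apart showed the jar still at the tray front, then lifted straight up.

- **Final pictures:** the left lever is back up with its gate shut, and the jar lies against the tray's front wall. The shaker is behind its gate with its lever at rest. The egg cup, pot and mug looked unmoved by eye in the side view, and a pixel comparison of the egg cup and pot agreed.
- **Contact at hand-in:** the fingertips were about 95 mm above the paddle's rest height and the measured force was near zero.
- **Disagreements:**
    - The side camera placed the paddle up to 5 mm away from where the top camera did.
    - After the first press the lever was only at about 0.31 rad by my estimate, just under the 0.33 stated for a clear lane. The jar was already rolling by then. I pressed about 8 mm deeper straight away, then 2 mm more.

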